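Test-run the chopper through its child lock

ROBOT

A 7-joint arm with a two-finger parallel gripper is mounted at the origin on the work surface. World frame = base frame: x ahead of the robot, y to its left, z up, the work surface at z = 0. Lengths are in m, angles in rad, forces in N, time in s.
With the tool pointing down it reaches from about 0.4 to 0.875 m from the base axis. Payload 6.5 kg.
Tool frame: the origin (TCP) lies midway between the tips of the shut fingers; the grasp point (between the pads) lies env.grasp_offset behind it (env.grasp_offset is the distance from the TCP to the grasp point, in m); z points along the fingers, y is the line along which they close (so a half turn about z gives the same grasp; the last joint's range is limited). The gripper opens to 85 mm and grips with 20 to 120 N. Pads are 22 mm wide; open, the fingers measure 114 mm over their backs; the gripper's body (76 mm by 85 mm) begins 54 mm behind the grasp point. The pads swing forward as they close: fully open they stand 13 mm farther back than shut.
Start: joints at [-1.249, 0.536, -0.004, 1.538, 0.003, 1.067, -0.071], TCP at [0.246, 0.602, 0.231] pointing down, gripper open.
Joint ranges: [-2.7, 2.7], [-0.37, 2.16], [-1.27, 1.26], [0.24, 2.4], [-1.31, 4.45], [0.19, 1.91], [-2.76, 2.76]. Speed limits (rad/s): [2.39, 2.39, 3.14, 3.14, 3.14, 3.14, 3.14].

INTERFACE

Orientations are given as a rotation vector (axis times angle).
In Python, from rig import env gives the robot as it stands.
- The arm moves only by the shell command python3 -m inch 'ROWS' [FORCE]. ROWS is JSON, a list that holds one entry, the list of rows, each a list of 7 numbers: the shift along the tool's x, y, z in mm, then the turn, a rotation vector about the tool's x, y, z in rad, then the gripper's target within -1 to 1 (fully open at 1, half-way at 0, shut at -1). In form: [[[x, y, z, wx, wy, wz, hand], ...]]. A call has exactly 8 rows; each row is the pose to reach, as a shift and turn from the pose commanded when the call began, along the tool's axes at that moment; what a row does not reach only later rows make up. A row lasts 1/8 s, in which the tool goes at most 62.5 mm and 10.7 degrees, less where a joint would pass 70% of its speed; a pose out of reach is approached as far as the arm can. A call with a gripper value outside its range is refused whole. The fingers move at their own pace and stop on an object; FORCE is the grip in N (left out, the last holds). Time passes only in rows, so rows that repeat a pose let the fingers close, or fill a call up. It gives the time, the measured TCP pose, the force, the opening and the grip force at its end, in the units of the state.
- env.get_state(): the state, without advancing time (a new reading comes with each control period).
- env.camera(name): name is "side" or "top" or "wrist"; returns the picture (400x640x3 uint8, red, green, blue); there is no depth.
- env.get_calibration(name): a dict with "fx", "fy", "cx", "cy" (pixels), "k1" (the pictures are not rectified: a ray, as slopes to the right and down, at radius r is drawn at 1 + k1 r^2 times it, then the intrinsics apply), "extrinsics" (4x4, takes a point from world to camera coordinates). Camera axes: x right, y down, z forward; pixel columns grow to the right and rows downward; lengths in m; the calibration is good to about 2 mm. A picture is of the moment at which its call begins: read the wrist's pose just before it. get_calibration takes no time and is no camera call; for the wrist camera it gives the pose at the moment of the call.
- env.job_done(): hands the job in; it is judged then, once.
The state is a dict: "t": time; "joint_pos": joint angles; "joint_vel": joint speeds; "tau": joint torques, N m; "tcp_pos": TCP position; "orientation": TCP orientation; "ft_force": force on the tool from outside, world axes, zero at the start; "wrist_torque": the same for the moment, N m; "opening": finger opening in m; "grip_force": force on a finger pad.
Only numpy, scipy, OpenCV 4.12 (cv2) and the standard library are available. Lean on these libraries where they do the work, as an engineer would, in place of code of your own. Each camera call takes 0.05 s, during which the arm holds its last target. There are 200 camera calls.

TASK

The mini chopper has just been washed and put back together: test both its speeds before the garlic goes in. Slide its child-lock tab all the way aside, press the big button down until it comes up firmly against its halfway stop and rest there about two seconds (low speed) without pushing through, then press it fully down for about two seconds (full speed). Let the button come up and slide the child lock back to locked, without shoving the chopper about, leaning hard on it or disturbing anything else on the shelf.

Things in the scene. Friction and masses are not known exactly. Their poses are not given: they have to be found in the camera images.
- chopper: Cordless mini food chopper, loose on the shelf: squat glass bowl, cream motor head 114 mm across, 172 mm tall over all, about 1.3 kg; a sideways push above about 5 N can start to slide it. Origin: centre of its underside; x from the lock tab to the button, y the way the tab slides to unlock, z up. Yaw varies. Button and tab stand on the flat deck 160 mm up; the deck is 100 mm across.
- button_top (a point): Centre of the face of the round red button, 42 mm across; at rest 12.4 mm over the deck, at (16, 0, 172.4) mm in the chopper's frame. Goes straight down 9 mm and springs back; blocked within 2 mm while locked. Unlocked: 1.3 N at first, 2 to 4 N up to the halfway stop 3 to 6 mm down (unseen, differs each run), where it stands still up to 10 N; past that it gives, bottom at 13 to 15 N.
- lock_tab (a point): Middle of the blue ribbed child-lock tab, a nub 14 mm long (chopper's x), 12 mm wide (its y) and 12 mm high on the deck; the point is 6.5 mm above the deck. Locked at (-32, -8, 166.5) mm in the chopper's frame, unlocked 16 mm further along +y at (-32, 8, 166.5); stays put, 2 N friction, hard stop at each end. 20 mm clear to the button. Slides back only with the button up.
- jar: Bystander: squat glass jar with dark screw-top lid, 86 mm across, 82 mm tall; origin at the centre of its underside.
- pinch_bowl: Bystander: yellow silicone pinch bowl with four garlic cloves, 90 mm across, 34 mm tall; origin at the centre of its underside.
- grill_press: Bystander: cast aluminium grill press, plate 115 x 210 mm, dark wooden handle along its y, 71 mm tall; origin at the centre of its underside.
- tongs: Bystander: stainless tongs lying on their side, 335 mm long along their x, 60 mm across, 24 mm tall; origin at shelf height, near the middle.
- oil_bottle: Bystander: green glass bottle, 60 mm across, 190 mm tall; origin at the centre of its underside.
- pepper_mill: Bystander: dark wooden pepper mill, 58 mm across, 126 mm tall; origin at the centre of its underside.
There are look-alikes about, which are no part of the job. Of the things like the chopper, leave any that is pink; of the rest the smaller one is meant.

How it is judged:
On the way, in this order (a step that is already met when the one before it is completed fails the run):
1. the child-lock tab is slid aside (at least 13 of its 16 mm) with the button still up (y of lock_tab in the frame of chopper above 0.005 m and z of button_top in the frame of chopper above 0.1709 m), for 0.2 s.
2. with the lock open, the fingers rest the button against its halfway stop: they press it with 4 to 10 N, it is at least 2.5 mm down and not pushed through (less than 7 mm down), for 1 s (y of lock_tab in the frame of chopper above 0.004 m and contact force between the fingers and button between 4 and 10 N and z of button_top in the frame of chopper between 0.1654 and 0.1699 m), for 1 s.
3. the button is then pressed fully down (at least 8 of its 9 mm) for 1 s (z of button_top in the frame of chopper below 0.1644 m), for 1 s.
At the end, for the whole second after the job is handed in: The lock tab is back in the locked place (within 3 mm of its end), the button is up (within 1.5 mm), and the chopper stands upright and still within 20 mm of where it stood (y of lock_tab in the frame of chopper below -0.005 m and z of button_top in the frame of chopper above 0.1709 m and distance of chopper from where it was at the start of the episode below 0.02 m and angle between chopper's own z axis and vertical below 0.05 rad and linear speed of chopper below 0.01 m/s); the robot touches nothing.
It fails at once if the chopper is shoved more than 20 mm or tipped (distance of chopper from where it was at the start of the episode above 0.02 m or angle between chopper's own z axis and vertical above 0.12 rad).
It fails at once if the arm leans on the chopper with more than 40 N (contact force between the arm and chopper above 40 N).
It fails at once if a bystander is moved more than 25 mm (distance of any of jar, pinch_bowl, grill_press, tongs, oil_bottle, pepper_mill from where it was at the start of the episode above 0.025 m).
It also fails if it takes over 69 s, if anything falls off the work surface, if the arm or the gripper's body presses on something with over 40 N, if the wrist force passes 120 N, or if a joint passes its speed limit or range.

## Working session

There is one attempt and no reset: what is moved stays moved. The work goes in short steps, Python scripts to look and compute and a shell command to move; the robot and the scene stay as the last step left them, time stands still between calls to the robot, and variables do not carry over. Pictures are saved under pics/ and viewed, at most 10 in all, crops included, and the job is handed in when it is done.

```bash
mkdir -p pics; ls; python3 - <<'E'
from rig import env
import cv2,numpy as np
s=env.get_state()
print({k:np.round(v,3).tolist() for k,v in s.items()}, env.grasp_offset)
for n in("top","side"):
    cv2.imwrite(f"pics/{n}0.png",env.camera(n)[:,:,::-1]); 
    c=env.get_calibration(n);print(n,{k:np.round(v,3).tolist() for k,v in c.items()})
E
```

```text
pics
{'t': 0.0, 'joint_pos': [-1.249, 0.537, -0.004, 1.539, 0.003, 1.067, -0.071], 'joint_vel': [0.0, 0.001, -0.002, 0.001, -0.0, 0.001, -0.002], 'tau': [-0.001, -58.34, 1.049, -25.911, 0.012, 0.01, 0.0], 'tcp_pos': [0.246, 0.601, 0.23], 'orientation': [-0.605, -3.083, 0.003], 'ft_force': [0.346, 0.323, -0.205], 'wrist_torque': [-0.034, 0.022, 0.0], 'grip_force': 0.0, 'opening': 0.085} 0.0187
top {'fx': 487.518, 'fy': 487.518, 'cx': 326.642, 'cy': 201.772, 'k1': -0.046, 'extrinsics': [[0.016, -1.0, 0.005, -0.016], [-0.996, -0.016, -0.085, 0.571], [0.085, -0.004, -0.996, 1.371], [0.0, 0.0, 0.0, 1.0]]}
side {'fx': 453.096, 'fy': 453.096, 'cx': 318.058, 'cy': 199.922, 'k1': -0.102, 'extrinsics': [[0.966, -0.258, -0.01, -0.542], [-0.164, -0.585, -0.794, 0.212], [0.199, 0.769, -0.608, 1.241], [0.0, 0.0, 0.0, 1.0]]}
```

View pics/top0.png

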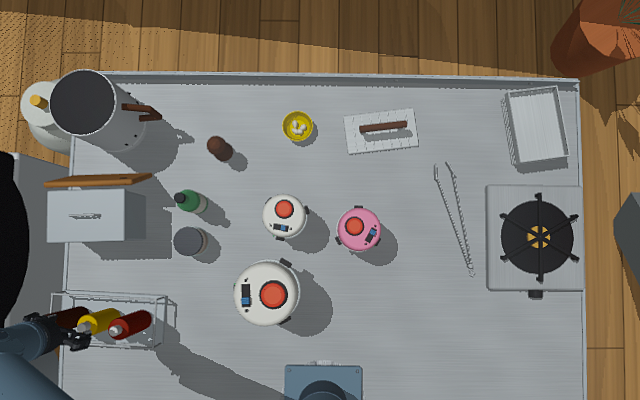

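View pics/side0.png

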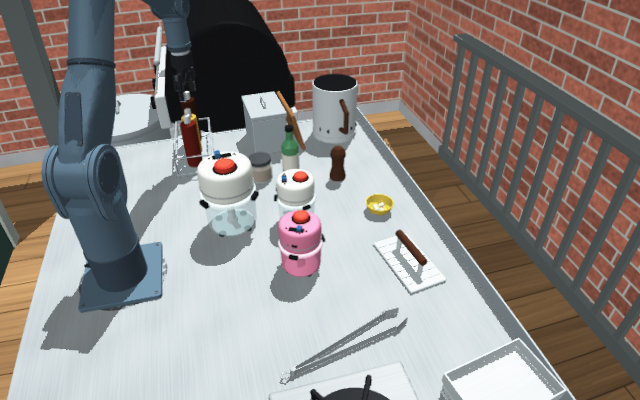

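The chopper meant is the small cream one: button near (285,209) and blue tab near (282,228) in the top view. The larger cream one and the pink one are look-alikes.

```bash
cat > h.py <<'E'
from rig import env
import cv2,numpy as np
from scipy.spatial.transform import Rotation as R
def world(c,u,v,z):
    E=np.array(c["extrinsics"]);d=np.array([(u-c["cx"])/c["fx"],(v-c["cy"])/c["fy"]]);p=d.copy()
    for _ in range(20): p=d/(1+c["k1"]*(p@p))
    r=E[:3,:3].T@np.r_[p,1];o=-E[:3,:3].T@E[:3,3]
    return o+r*(z-o[2])/r[2]
def blobs(im,roi=None):
    h=cv2.cvtColor(im,cv2.COLOR_RGB2HSV);out={}
    for n,m in dict(red=cv2.inRange(h,(0,150,90),(9,255,255))|cv2.inRange(h,(174,150,90),(180,255,255)),blue=cv2.inRange(h,(98,120,40),(125,255,255))).items():
        if roi: k=np.zeros_like(m);k[roi[1]:roi[3],roi[0]:roi[2]]=255;m=m&k
        _,_,st,ce=cv2.connectedComponentsWithStats(m)
        out[n]=[(int(s[4]),s[:4].tolist(),np.round(q,1).tolist()) for s,q in zip(st[1:],ce[1:]) if s[4]>8]
    return out
def tool(p):
    "offset mm in tool axes from measured tcp to world p"
    s=env.get_state();return 1e3*R.from_rotvec(s["orientation"]).inv().apply(np.array(p)-s["tcp_pos"])
E
python3 - <<'E'
from h import *
c=env.get_calibration("top");b=blobs(env.camera("top"),(260,190,312,240));print(b)
B=world(c,*b["red"][0][2],.171);T=world(c,*max(b["blue"])[2],.171);print(B,T,np.linalg.norm(B-T))
d=B-T;a=np.arctan2(d[1],d[0])-np.arctan2(8,48);print("yaw",a)
s=env.get_state();print(R.from_rotvec(s["orientation"]).as_matrix().round(3))
print(tool([*B[:2],.3]))
w=env.get_calibration("wrist");E=np.array(w["extrinsics"]);print("wristcam",-E[:3,:3].T@E[:3,3]-s["tcp_pos"],E[2,:3],w["fx"])
E
```

```text
{'red': [(208, [276, 201, 16, 16], [283.5, 208.5])], 'blue': [(21, [280, 225, 5, 6], [282.4, 227.6])]}
[0.53983761 0.10367116 0.171     ] [0.49100544 0.105357   0.171     ] 0.04886126203764673
yaw -0.1996581578357052
[[-0.926  0.378 -0.   ]
 [ 0.378  0.926 -0.001]
 [-0.    -0.001 -1.   ]]
[-460.51559127 -349.56786778  -68.86181548]
wristcam [-0.06595908  0.0278464   0.14457416] [ 0.25686109 -0.10585681 -0.9606335 ] 300.0519882031642
```

```bash
python3 -m inch '[[[0,0,-40,0,0,0,-1],[-45,-32,-60,0,0,0,-1],[-90,-64,-60,0,0,0,-1],[-135,-96,-60,0,0,-0.05,-1],[-180,-126,-60,0,0,-0.1,-1],[-225,-158,-60,0,0,-0.15,-1],[-270,-190,-60,0,0,-0.19,-1],[-315,-222,-60,0,0,-0.19,-1]]]'
```

```text
t: 1.15
tcp_pos: [0.4541, 0.2754, 0.2912]
orientation: [-0.309, -3.126, 0.0]
ft_force: [1.4, 0.2, 0.6]
opening: -0.0001
grip_force: 0.0
```

```bash
python3 -m inch '[[[-36,-36,0,0,0,0,-1],[-74,-74,0,0,0,0,-1],[-110,-110,0,0,0,0,-1],[-140,-140,0,0,0,0,-1],[-148,-149,0,0,0,0,-1],[-148,-149,0,0,0,0,-1],[-148,-149,0,0,0,0,-1],[-148,-149,0,0,0,0,-1]]]'
python3 - <<'E'
from h import *
c=env.get_calibration("wrist");im=env.camera("wrist");cv2.imwrite("pics/w1.png",im[:,:,::-1]);print(blobs(im))
s=env.get_state();print(s["tcp_pos"],s["orientation"],s["ft_force"])
E
```

```text
t: 2.15
tcp_pos: [0.5687, 0.1036, 0.2913]
orientation: [-0.306, -3.126, -0.001]
ft_force: [-0.7, -0.4, 0.5]
opening: -0.0001
grip_force: 0.0
{'red': [(1823, [90, 129, 50, 47], [114.4, 152.0]), (1766, [295, 134, 47, 48], [318.0, 157.3])], 'blue': [(250, [300, 94, 16, 17], [308.1, 101.8]), (328, [52, 138, 24, 18], [64.0, 146.5])]}
[0.56883477 0.10327105 0.2913438 ] [-3.06815233e-01 -3.12640448e+00 -6.55231568e-04] [-0.06854452 -0.34288383  0.0280787 ]
```

View pics/w1.png

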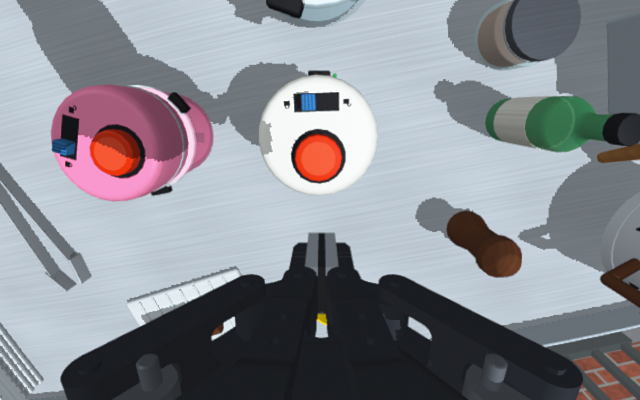

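The chopper is centred: button at (318,157), tab at (308,102) at the left of its slot, which runs level with the image. So the tool is already aligned with the chopper's yaw.

```bash
python3 - <<'E'
from h import *
c=env.get_calibration("wrist")
B=world(c,318,157.3,.171);T=world(c,308.1,101.8,.171)
d=B-T;a=np.arctan2(d[1],d[0])-np.arctan2(8,48);print(B,T,np.linalg.norm(d),"yaw",a)
for n,p in (("L",(296,102)),("R",(338,101))): print(n,world(c,*p,.160))
X=np.array([np.cos(a),np.sin(a),0]);Y=np.array([-X[1],X[0],0]);O=B-16*X/1e3
print("O",O)
for q in [(-32,-34,190),(-32,-34,165),(-32,36,165),(16,0,185)]:
    print(q,tool(O*[1,1,0]+(q[0]*X+q[1]*Y)/1e3+np.array([0,0,q[2]/1e3])).round(1))
E
```

```text
[0.53949874 0.10727145 0.171     ] [0.49146098 0.10842803 0.171     ] 0.048051685285479984 yaw -0.1892204848344352
L [0.48921251 0.09752964 0.16      ]
R [0.49563197 0.13402738 0.16      ]
O [0.52378432 0.11028095 0.171     ]
(-32, -34, 190) [ 77.3 -36.1 101.3]
(-32, -34, 165) [ 77.3 -36.1 126.3]
(-32, 36, 165) [ 77.8  33.9 126.4]
(16, 0, 185) [ 29.5  -1.8 106.3]
```

```bash
python3 -m inch '[[[30,-20,40,0,0,0,-1],[60,-38,80,0,0,0,-1],[77,-38,105,0,0,0,-1],[77,-38,120,0,0,0,-1],[77,-38,126,0,0,0,-1],[77,-38,126,0,0,0,-1],[77,-36,126,0,0,0,-1],[77,-34,126,0,0,0,-1]]]'
python3 - <<'E'
from h import *
im=env.camera("wrist");cv2.imwrite("pics/w2.png",im[:,:,::-1])
s=env.get_state();print(s["tcp_pos"],s["ft_force"])
E
```

```text
t: 3.2
tcp_pos: [0.4879, 0.084, 0.1659]
orientation: [0.31, 3.125, 0.001]
ft_force: [-0.2, 0.1, 0.6]
opening: 0.0003
grip_force: 0.0
[0.48771629 0.08428899 0.16575806] [-0.15805871  0.38778383  0.76750627]
```

View pics/w2.png

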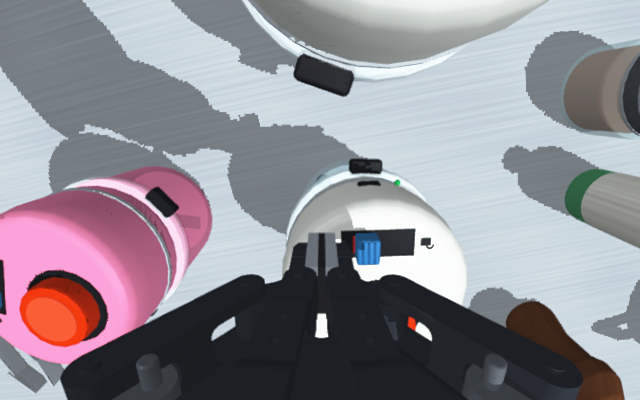

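Fingers are left of the tab with about a 10 mm gap (tip edge at x=335, tab edge at 356), and lined up with it.

```bash
python3 -m inch '[[[0,3,0,0,0,0,-1],[0,6,0,0,0,0,-1],[0,9,0,0,0,0,-1],[0,12,0,0,0,0,-1],[0,15,0,0,0,0,-1],[0,18,0,0,0,0,-1],[0,20,0,0,0,0,-1],[0,22,0,0,0,0,-1]]]'
```

```text
t: 4.25
tcp_pos: [0.4912, 0.1054, 0.1653]
orientation: [-0.31, -3.126, 0.0]
ft_force: [-3.7, -3.3, 5.3]
opening: 0.0001
grip_force: 2.8
```

```bash
python3 -m inch '[[[0,0.5,0,0,0,0,-1],[0,1,0,0,0,0,-1],[0,1.5,0,0,0,0,-1],[0,2,0,0,0,0,-1],[0,2,0,0,0,0,-1],[0,2,0,0,0,0,-1],[0,2,0,0,0,0,-1],[0,2,0,0,0,0,-1]]]'
python3 - <<'E'
from h import *
im=env.camera("wrist");cv2.imwrite("pics/w3.png",im[150:350,200:520,::-1])
c=env.get_calibration("wrist");b=blobs(im,(280,180,480,290));print(b)
s=env.get_state();print(s["tcp_pos"],s["ft_force"])
for q in b["blue"]:print(world(c,*q[2],.171))
E
```

```text
t: 5.25
tcp_pos: [0.4916, 0.1062, 0.1654]
orientation: [-0.311, -3.126, 0.002]
ft_force: [-3.6, -4.5, 8.1]
opening: -0.0
grip_force: 3.6
{'red': [], 'blue': [(587, [340, 233, 27, 33], [355.6, 246.7])]}
[0.49165439 0.10616114 0.1654403 ] [-3.38809042 -4.89819888  6.7752563 ]
[0.49160339 0.12491352 0.171     ]
```

View pics/w3.png

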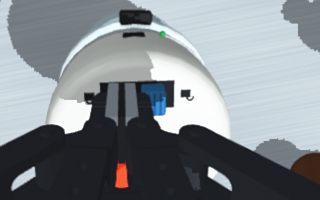

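```bash
python3 -m inch '[[[0,0,-1,0,0,0,-1],[0,0,-2,0,0,0,-1],[0,0,-2,0,0,0,-1],[0,0,-2,0,0,0,-1],[0,0,-2,0,0,0,-1],[0,0,-2,0,0,0,-1],[0,0,-2,0,0,0,-1],[0,0,-2,0,0,0,-1]]]'
```

```text
t: 6.3
tcp_pos: [0.4918, 0.1073, 0.1673]
orientation: [0.31, 3.126, 0.0]
ft_force: [-0.2, 0.2, 0.2]
opening: -0.0
grip_force: 0.0
```

```bash
python3 -m inch '[[[0,0.5,0,0,0,0,-1],[0,1,0,0,0,0,-1],[0,1.5,0,0,0,0,-1],[0,2,0,0,0,0,-1],[0,2,0,0,0,0,-1],[0,2,0,0,0,0,-1],[0,2,0,0,0,0,-1],[0,2,0,0,0,0,-1]]]'
python3 - <<'E'
from h import *
im=env.camera("wrist")
c=env.get_calibration("wrist");b=blobs(im,(280,180,480,290));print(b)
s=env.get_state();print(s["tcp_pos"],s["ft_force"])
for q in b["blue"]:print(world(c,*q[2],.171))
E
```

```text
t: 7.3
tcp_pos: [0.4922, 0.1092, 0.1673]
orientation: [-0.31, -3.126, 0.0]
ft_force: [-0.1, 0.5, 0.4]
opening: -0.0
grip_force: 0.0
{'red': [(16, [305, 236, 3, 7], [305.9, 238.6])], 'blue': [(411, [335, 232, 24, 31], [349.3, 242.8])]}
[0.49226027 0.10921186 0.16731072] [0.15459799 0.03604235 0.78941131]
[0.49031292 0.12519457 0.171     ]
```

```bash
python3 -m inch '[[[0,0.5,0,0,0,0,-1],[0,1,0,0,0,0,-1],[0,1.5,0,0,0,0,-1],[0,2,0,0,0,0,-1],[0,2.5,0,0,0,0,-1],[0,2.5,0,0,0,0,-1],[0,2.5,0,0,0,0,-1],[0,2.5,0,0,0,0,-1]]]'
python3 - <<'E'
from h import *
im=env.camera("wrist");cv2.imwrite("pics/w4.png",cv2.resize(im[200:300,240:440,::-1],None,fx=3,fy=3))
c=env.get_calibration("wrist");b=blobs(im,(280,180,480,290));print(b)
s=env.get_state();print(s["tcp_pos"],s["ft_force"])
for q in b["blue"]:print(world(c,*q[2],.171))
E
```

```text
t: 8.35
tcp_pos: [0.4924, 0.1118, 0.1672]
orientation: [-0.31, -3.126, 0.0]
ft_force: [-3.7, -2.5, 1.4]
opening: 0.0001
grip_force: 1.4
{'red': [(22, [305, 234, 3, 9], [306.0, 237.6])], 'blue': [(403, [335, 231, 23, 32], [348.5, 241.9])]}
[0.49239465 0.11178423 0.16714704] [-3.09064857 -1.51819019  0.13580997]
[0.48984254 0.12746874 0.171     ]
```

View pics/w4.png

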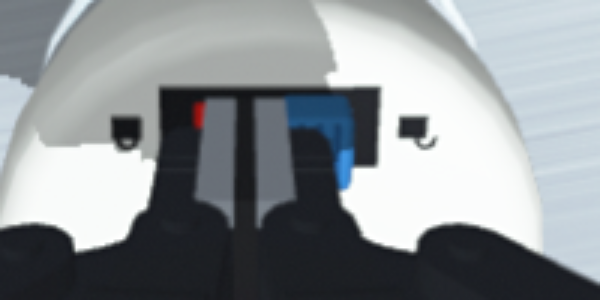

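```bash
python3 - <<'E'
from h import *
c=env.get_calibration("wrist")
for n,p,z in (("slotL",(293.3,238),.16),("slotR",(366.6,238),.16),("tabR",(357.7,238),.1725),("tabtop/bottom rows",(345,231.5),.1725),("",(345,262),.1725),("slot back",(345,229),.16),("slot front",(365,255),.16)):print(n,world(c,*p,z))
s=env.get_state();print(s["tcp_pos"],s["ft_force"],s["wrist_torque"])
E
```

```text
slotL [0.4867816 0.0981687 0.16     ]
slotR [0.49477111 0.1377127  0.16      ]
tabR [0.48793244 0.13238626 0.1725    ]
tabtop/bottom rows [0.48316354 0.12671559 0.1725    ]
 [0.49998318 0.12373346 0.1725    ]
slot back [0.48714569 0.1269813  0.16      ]
slot front [0.5048507  0.13523437 0.16      ]
[0.49239465 0.11178423 0.16714704] [-3.09064857 -1.51819019  0.13580997] [-0.51741561  0.54555304  0.00326443]
```

```bash
python3 -m inch '[[[0,-1.5,0,0,0,0,-1],[0,-1.5,-20,0,0,0,-1],[-20,-1,-60,0,0,0,-1],[-50,0,-100,0,0,0,-1],[-77,0,-124,0,0,0,-1],[-77,0,-124,0,0,0,-1],[-77,0,-124,0,0,0,-1],[-77,0,-124,0,0,0,-1]]]'
python3 - <<'E'
from h import *
c=env.get_calibration("wrist");im=env.camera("wrist");b=blobs(im,(230,60,420,210));print(b)
cv2.imwrite("pics/w5.png",cv2.resize(im[60:210,230:420,::-1],None,fx=4,fy=4,interpolation=cv2.INTER_CUBIC))
B=world(c,*b["red"][0][2],.171);T=world(c,*max(b["blue"])[2],.171)
d=B-T;a=np.arctan2(d[1],d[0])-np.arctan2(-8,48);print(B,T,np.linalg.norm(d),"yaw if unlocked",a)
print("btn",tool([B[0],B[1],.176]).round(1),env.get_state()["ft_force"])
E
```

```text
t: 9.4
tcp_pos: [0.567, 0.097, 0.2902]
orientation: [-0.309, -3.124, 0.0]
ft_force: [-0.2, -0.1, -0.4]
opening: 0.0002
grip_force: 0.0
{'red': [(145, [310, 95, 12, 13], [315.8, 100.9]), (1784, [303, 133, 48, 49], [326.2, 157.0])], 'blue': [(267, [328, 93, 16, 17], [335.6, 101.0])]}
[0.49003721 0.10873007 0.171     ] [0.49339333 0.12508664 0.171     ] 0.01669733664855459 yaw if unlocked -1.6080234478580002
btn [ 77.8  -3.5 114.5] [-0.10961942 -0.78305345  0.07771528]
```

View pics/w5.png

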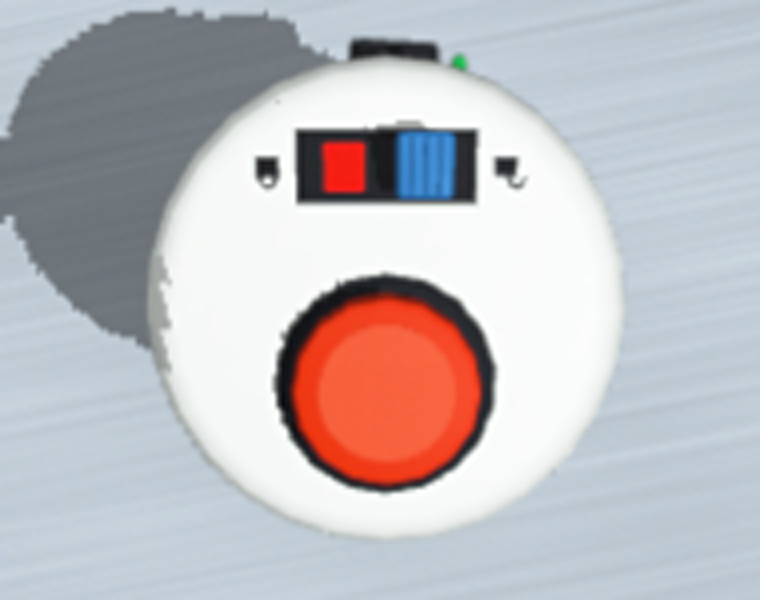

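The tab is on the right side of its slot with the red mark exposed: unlocked. Button at (326,157), chopper hardly moved.

```bash
python3 - <<'E'
from h import *
c=env.get_calibration("wrist")
B=world(c,326.2,157,.171);T=world(c,335.6,101,.171)
d=B-T;a=np.arctan2(d[1],d[0])-np.arctan2(-8,48);print(B,T,np.linalg.norm(d),a)
print("btn",tool([B[0],B[1],.176]).round(1))
E
```

```text
[0.53868695 0.10808172 0.171     ] [0.49357505 0.12501682 0.171     ] 0.0481859054026831 -0.19397443018284147
btn [ 29.9   5.4 114.4]
```

```bash
python3 -m inch '[[[15,3,40,0,0,0,-1],[29,5,80,0,0,0,-1],[29,5,105,0,0,0,-1],[29,5,112,0,0,0,-1],[29,5,115,0,0,0,-1],[29,5,115,0,0,0,-1],[29,5,116,0,0,0,-1],[29,5,117,0,0,0,-1]]]'
```

```text
t: 10.45
tcp_pos: [0.5411, 0.1072, 0.1748]
orientation: [0.31, 3.125, 0.001]
ft_force: [-0.3, 0.6, 0.1]
opening: 0.0002
grip_force: 0.0
```

```bash
python3 -m inch '[[[0,0,0.5,0,0,0,-1],[0,0,1,0,0,0,-1],[0,0,1.5,0,0,0,-1],[0,0,2,0,0,0,-1],[0,0,2,0,0,0,-1],[0,0,2,0,0,0,-1],[0,0,2,0,0,0,-1],[0,0,2,0,0,0,-1]]]'
```

```text
t: 11.45
tcp_pos: [0.5408, 0.1071, 0.1723]
orientation: [0.31, 3.126, 0.0]
ft_force: [0.9, 0.2, -0.0]
opening: 0.0003
grip_force: 0.0
```

```bash
python3 -m inch '[[[0,0,0.5,0,0,0,-1],[0,0,1,0,0,0,-1],[0,0,1.5,0,0,0,-1],[0,0,2,0,0,0,-1],[0,0,2,0,0,0,-1],[0,0,2,0,0,0,-1],[0,0,2,0,0,0,-1],[0,0,2,0,0,0,-1]]]'
```

```text
t: 12.45
tcp_pos: [0.5408, 0.1071, 0.1703]
orientation: [0.31, 3.126, 0.0]
ft_force: [0.7, -0.0, 1.2]
opening: -0.0001
grip_force: 0.8
```

```bash
python3 -m inch '[[[0,0,0.4,0,0,0,-1],[0,0,0.8,0,0,0,-1],[0,0,1,0,0,0,-1],[0,0,1,0,0,0,-1],[0,0,1,0,0,0,-1],[0,0,1,0,0,0,-1],[0,0,1,0,0,0,-1],[0,0,1,0,0,0,-1]]]'
```

```text
t: 13.45
tcp_pos: [0.5408, 0.1072, 0.1693]
orientation: [0.31, 3.126, 0.0]
ft_force: [-0.6, 0.1, 2.6]
opening: -0.0001
grip_force: 1.0
```

```bash
python3 -m inch '[[[0,0,0.3,0,0,0,-1],[0,0,0.6,0,0,0,-1],[0,0,0.6,0,0,0,-1],[0,0,0.6,0,0,0,-1],[0,0,0.6,0,0,0,-1],[0,0,0.6,0,0,0,-1],[0,0,0.6,0,0,0,-1],[0,0,0.6,0,0,0,-1]]]'
```

```text
t: 14.45
tcp_pos: [0.5408, 0.1071, 0.1687]
orientation: [0.31, 3.126, 0.0]
ft_force: [0.6, 0.5, 1.4]
opening: 0.0004
grip_force: 1.1
```

```bash
python3 -m inch '[[[0,0,0.3,0,0,0,-1],[0,0,0.5,0,0,0,-1],[0,0,0.5,0,0,0,-1],[0,0,0.5,0,0,0,-1],[0,0,0.5,0,0,0,-1],[0,0,0.5,0,0,0,-1],[0,0,0.5,0,0,0,-1],[0,0,0.5,0,0,0,-1]]]'
```

```text
t: 15.45
tcp_pos: [0.5408, 0.1071, 0.1682]
orientation: [0.31, 3.126, 0.0]
ft_force: [0.8, 0.3, 2.9]
opening: 0.0001
grip_force: 1.2
```

```bash
python3 -m inch '[[[0,0,0.3,0,0,0,-1],[0,0,0.5,0,0,0,-1],[0,0,0.5,0,0,0,-1],[0,0,0.5,0,0,0,-1],[0,0,0.5,0,0,0,-1],[0,0,0.5,0,0,0,-1],[0,0,0.5,0,0,0,-1],[0,0,0.5,0,0,0,-1]]]'
```

```text
t: 16.45
tcp_pos: [0.5409, 0.1071, 0.1679]
orientation: [0.31, 3.126, 0.0]
ft_force: [0.1, -0.4, 5.1]
opening: 0.0003
grip_force: 2.6
```

```bash
python3 -m inch '[[[0,0,0.3,0,0,0,-1],[0,0,0.5,0,0,0,-1],[0,0,0.5,0,0,0,-1],[0,0,0.5,0,0,0,-1],[0,0,0.5,0,0,0,-1],[0,0,0.5,0,0,0,-1],[0,0,0.5,0,0,0,-1],[0,0,0.5,0,0,0,-1]]]'
```

```text
t: 17.45
tcp_pos: [0.5409, 0.1072, 0.1678]
orientation: [0.31, 3.126, 0.0]
ft_force: [-2.2, -0.6, 9.2]
opening: 0.0
grip_force: 4.6
```

The halfway stop is at TCP z of about 0.168. I'll ease back a little and hold near 7 N.

```bash
python3 -m inch '[[[0,0,-0.25,0,0,0,-1],[0,0,-0.25,0,0,0,-1],[0,0,-0.25,0,0,0,-1],[0,0,-0.25,0,0,0,-1],[0,0,-0.25,0,0,0,-1],[0,0,-0.25,0,0,0,-1],[0,0,-0.25,0,0,0,-1],[0,0,-0.25,0,0,0,-1]]]'
```

```text
t: 18.45
tcp_pos: [0.5408, 0.1071, 0.1679]
orientation: [0.31, 3.126, 0.0]
ft_force: [-1.0, -0.1, 7.5]
opening: -0.0
grip_force: 3.6
```

```bash
python3 -m inch '[[[0,0,0,0,0,0,-1],[0,0,0,0,0,0,-1],[0,0,0,0,0,0,-1],[0,0,0,0,0,0,-1],[0,0,0,0,0,0,-1],[0,0,0,0,0,0,-1],[0,0,0,0,0,0,-1],[0,0,0,0,0,0,-1]]]'
```

```text
t: 19.45
tcp_pos: [0.5409, 0.1072, 0.1679]
orientation: [0.31, 3.126, 0.0]
ft_force: [-1.3, -0.8, 7.3]
opening: 0.0001
grip_force: 3.6
```

```bash
python3 -m inch '[[[0,0,1,0,0,0,-1],[0,0,2,0,0,0,-1],[0,0,3,0,0,0,-1],[0,0,4,0,0,0,-1],[0,0,5,0,0,0,-1],[0,0,5.5,0,0,0,-1],[0,0,5.5,0,0,0,-1],[0,0,5.5,0,0,0,-1]]]'
```

```text
t: 20.45
tcp_pos: [0.5409, 0.1072, 0.163]
orientation: [0.31, 3.126, 0.001]
ft_force: [-3.3, -0.5, 13.8]
opening: 0.0004
grip_force: 6.9
```

```bash
python3 -m inch '[[[0,0,0.4,0,0,0,-1],[0,0,0.7,0,0,0,-1],[0,0,0.7,0,0,0,-1],[0,0,0.7,0,0,0,-1],[0,0,0.7,0,0,0,-1],[0,0,0.7,0,0,0,-1],[0,0,0.7,0,0,0,-1],[0,0,0.7,0,0,0,-1]]]'
```

```text
t: 21.45
tcp_pos: [0.541, 0.1072, 0.1629]
orientation: [0.31, 3.126, 0.001]
ft_force: [-4.8, -1.5, 19.5]
opening: 0.0001
grip_force: 9.6
```

```bash
python3 -m inch '[[[0,0,0,0,0,0,-1],[0,0,0,0,0,0,-1],[0,0,0,0,0,0,-1],[0,0,0,0,0,0,-1],[0,0,0,0,0,0,-1],[0,0,0,0,0,0,-1],[0,0,0,0,0,0,-1],[0,0,0,0,0,0,-1]]]'
```

```text
t: 22.45
tcp_pos: [0.541, 0.1072, 0.163]
orientation: [0.31, 3.126, 0.001]
ft_force: [-4.2, -0.7, 18.7]
opening: -0.0001
grip_force: 9.6
```

```bash
python3 -m inch '[[[0,0,-5,0,0,0,-1],[0,0,-15,0,0,0,-1],[0,0,-40,0,0,0,-1],[25,16,-40,0,0,0,-1],[50,33,-40,0,0,0,-1],[50,33,-40,0,0,0,-1],[50,33,-20,0,0,0,-1],[50,33,-7.5,0,0,0,-1]]]'
python3 - <<'E'
from h import *
im=env.camera("wrist");cv2.imwrite("pics/w6.png",cv2.resize(im[180:300,220:420,::-1],None,fx=3,fy=3))
s=env.get_state();print(s["tcp_pos"],s["ft_force"])
E
```

```text
t: 23.45
tcp_pos: [0.4981, 0.1484, 0.1678]
orientation: [-0.311, -3.125, 0.002]
ft_force: [-0.4, 0.3, -1.1]
opening: -0.0002
grip_force: 0.0
[0.49725779 0.14818165 0.16641724] [-1.47967894 -1.41029886 -1.5076826 ]
```

View pics/w6.png

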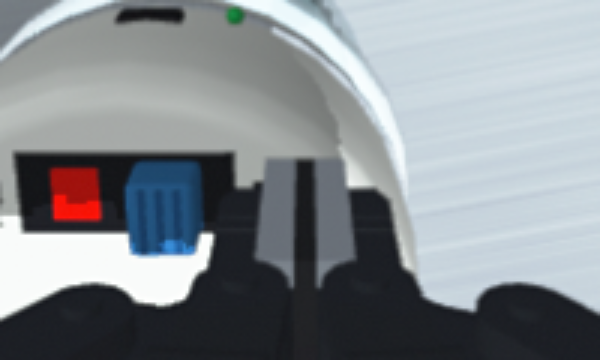

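Fingers stand right of the tab with about a 9 mm gap; the button is clear. Pushing back.

```bash
python3 -m inch '[[[0,-2,-1,0,0,0,-1],[0,-5,-1,0,0,0,-1],[0,-8,-1,0,0,0,-1],[0,-11,-1,0,0,0,-1],[0,-14,-1,0,0,0,-1],[0,-17,-1,0,0,0,-1],[0,-20,-1,0,0,0,-1],[0,-22,-1,0,0,0,-1]]]'
```

```text
t: 24.5
tcp_pos: [0.4941, 0.1278, 0.1699]
orientation: [0.31, 3.126, 0.001]
ft_force: [0.2, 1.6, 1.5]
opening: 0.0
grip_force: 1.0
```

```bash
python3 -m inch '[[[0,-0.5,0,0,0,0,-1],[0,-1,0,0,0,0,-1],[0,-1.5,0,0,0,0,-1],[0,-1.5,0,0,0,0,-1],[0,-1.5,0,0,0,0,-1],[0,-1.5,0,0,0,0,-1],[0,-1.5,0,0,0,0,-1],[0,-1.5,0,0,0,0,-1]]]'
python3 - <<'E'
from h import *
im=env.camera("wrist");c=env.get_calibration("wrist");b=blobs(im,(220,180,420,290));print(b)
s=env.get_state();print(s["tcp_pos"],s["ft_force"])
for q in b["blue"]:print(world(c,*q[2],.171))
E
```

```text
t: 25.5
tcp_pos: [0.4937, 0.1263, 0.1698]
orientation: [0.31, 3.126, 0.0]
ft_force: [0.3, 2.1, 1.7]
opening: 0.0
grip_force: 0.9
{'red': [(120, [279, 235, 8, 17], [282.0, 242.8])], 'blue': [(347, [286, 232, 22, 31], [294.4, 241.9])]}
[0.49368724 0.12630338 0.1697923 ] [0.37678198 1.6233173  1.46452797]
[0.48676765 0.11427913 0.171     ]
```

```bash
python3 -m inch '[[[0,-0.5,0,0,0,0,-1],[0,-1,0,0,0,0,-1],[0,-1.5,0,0,0,0,-1],[0,-2,0,0,0,0,-1],[0,-2.5,0,0,0,0,-1],[0,-2.5,0,0,0,0,-1],[0,-2.5,0,0,0,0,-1],[0,-2.5,0,0,0,0,-1]]]'
```

```text
t: 26.55
tcp_pos: [0.493, 0.1237, 0.1697]
orientation: [-0.31, -3.126, 0.0]
ft_force: [2.0, 2.2, 1.1]
opening: -0.0001
grip_force: 0.8
```

```bash
python3 -m inch '[[[0,-0.3,0,0,0,0,-1],[0,-0.6,0,0,0,0,-1],[0,-1,0,0,0,0,-1],[0,-1,0,0,0,0,-1],[0,-1,0,0,0,0,-1],[0,-1,0,0,0,0,-1],[0,-1,0,0,0,0,-1],[0,-1,0,0,0,0,-1]]]'
```

```text
t: 27.55
tcp_pos: [0.4929, 0.1228, 0.1697]
orientation: [-0.31, -3.126, 0.0]
ft_force: [1.0, 1.3, -0.3]
opening: 0.0001
grip_force: 0.8
```

```bash
python3 -m inch '[[[0,-0.3,0,0,0,0,-1],[0,-0.6,0,0,0,0,-1],[0,-1,0,0,0,0,-1],[0,-1,0,0,0,0,-1],[0,-1,0,0,0,0,-1],[0,-1,0,0,0,0,-1],[0,-1,0,0,0,0,-1],[0,-1,0,0,0,0,-1]]]'
```

```text
t: 28.55
tcp_pos: [0.4927, 0.1218, 0.1697]
orientation: [-0.31, -3.126, 0.0]
ft_force: [0.4, 0.9, 1.0]
opening: -0.0002
grip_force: 0.8
```

```bash
python3 -m inch '[[[0,-0.3,0,0,0,0,-1],[0,-0.6,0,0,0,0,-1],[0,-0.8,0,0,0,0,-1],[0,-0.8,0,0,0,0,-1],[0,-0.8,0,0,0,0,-1],[0,-0.8,0,0,0,0,-1],[0,-0.8,0,0,0,0,-1],[0,-0.8,0,0,0,0,-1]]]'
```

```text
t: 29.55
tcp_pos: [0.4926, 0.1211, 0.1697]
orientation: [0.31, 3.126, -0.0]
ft_force: [0.9, 1.5, -0.0]
opening: 0.0002
grip_force: 0.9
```

```bash
python3 -m inch '[[[0,-0.5,0,0,0,0,-1],[0,-1,0,0,0,0,-1],[0,-1.3,0,0,0,0,-1],[0,-1.3,0,0,0,0,-1],[0,-1.3,0,0,0,0,-1],[0,-1.3,0,0,0,0,-1],[0,-1.3,0,0,0,0,-1],[0,-1.3,0,0,0,0,-1]]]'
python3 - <<'E'
from h import *
im=env.camera("wrist");c=env.get_calibration("wrist");b=blobs(im,(220,180,420,290));print(b)
s=env.get_state();print(s["tcp_pos"],s["ft_force"])
for q in b["blue"]:print(world(c,*q[2],.171), world(c,q[1][0],q[2][1],.1725))
E
```

```text
t: 30.55
tcp_pos: [0.4923, 0.1199, 0.1698]
orientation: [-0.31, -3.126, -0.0]
ft_force: [-1.5, 5.1, 1.5]
opening: -0.0003
grip_force: 1.9
{'red': [], 'blue': [(371, [285, 232, 23, 32], [293.9, 242.0])]}
[0.49228541 0.11987983 0.16979918] [-0.66781235  4.04230253  1.95358909]
[0.48536965 0.10763549 0.171     ] [0.48380792 0.1034068  0.1725    ]
```

The stop is reached (force rose from 2 to about 5 N) and the red mark is covered. Back off, lift and check.

```bash
python3 -m inch '[[[0,2,0,0,0,0,-1],[0,3,-20,0,0,0,-1],[-20,3,-60,0,0,0,-1],[-50,0,-100,0,0,0,-1],[-77,-12,-122,0,0,0,-1],[-77,-12,-122,0,0,0,-1],[-77,-12,-122,0,0,0,-1],[-77,-12,-122,0,0,0,-1]]]'
python3 - <<'E'
from h import *
c=env.get_calibration("wrist");im=env.camera("wrist");b=blobs(im,(230,60,420,210));print(b)
cv2.imwrite("pics/w7.png",cv2.resize(im[60:210,230:420,::-1],None,fx=3,fy=3,interpolation=cv2.INTER_CUBIC))
B=world(c,*max(b["red"])[2],.171);T=world(c,*max(b["blue"])[2],.171)
d=B-T;print(B,T,np.linalg.norm(d),"yaw",np.arctan2(d[1],d[0])-np.arctan2(8,48))
E
```

```text
t: 31.6
tcp_pos: [0.5641, 0.0933, 0.2906]
orientation: [-0.308, -3.124, 0.001]
ft_force: [-0.6, 0.6, 0.4]
opening: 0.0
grip_force: 0.0
{'red': [(1765, [308, 135, 47, 49], [330.9, 159.0])], 'blue': [(258, [314, 95, 16, 17], [321.3, 103.1])]}
[0.53815993 0.10811119 0.171     ] [0.48975389 0.1091307  0.171     ] 0.04841678298881717 yaw -0.18620705297984272
```

View pics/w7.png

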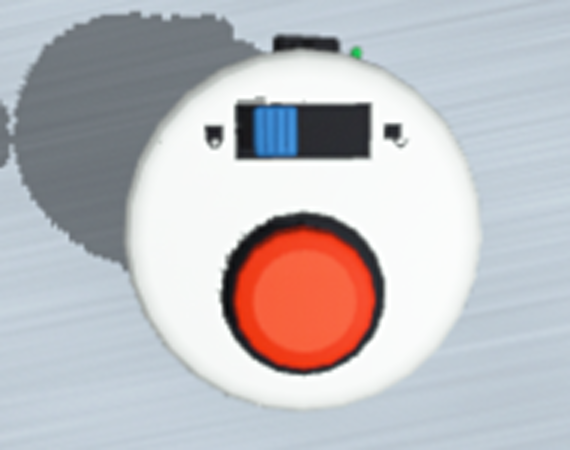

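The tab is back at the left end of its slot with the red mark covered, the button is up, and the chopper is within about 2 mm of where it started.

```bash
python3 -c "
from rig import env
print(env.job_done())"
```

```text
the job is handed in; nothing more can be done
None
```

I tested both speeds on the small cream chopper and handed the job in at about 32 s; it returned no verdict. The button rested against its halfway stop at about 7 N for two seconds, then stayed fully down for about two, and the tab is back at locked with the chopper within about 2 mm of its start.

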